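# Bolt down the lid of the soap box

## Robot

A 7-joint arm with a two-finger parallel gripper is mounted at the origin on a cart in front of the work surface, level with it; the furniture and walls round the work are solid. World frame = base frame: x ahead of the robot, y to its left, z up, the work surface at z = 0. Lengths are in m, angles in rad, forces in N, time in s.
With the tool pointing down it reaches from about 0.425 to 0.925 m from the base axis. Payload 6.8 kg.
Tool frame: the origin (TCP) lies at the centre of the arm's flange, where the gripper is bolted on; the fingertips stand 182 mm ahead of it and the grasp point (between the pads) lies 163 mm ahead of it; z points along the fingers, y is the line along which they close (so a half turn about z gives the same grasp; the last joint's range is limited). The gripper opens to 88 mm and grips with 3 to 60 N. Pads are 20 mm wide; open, the fingers measure 115 mm over their backs; the gripper's body (75 mm by 178 mm) begins 61 mm behind the grasp point.
Start: joints at [-1.303, 0.477, 0.022, 1.555, -0.011, 1.109, -0.083], TCP at [0.248, 0.628, 0.405] pointing down, gripper open.
Joint ranges: [-2.96, 2.96], [-0.34, 2.1], [-1.41, 1.46], [0.24, 2.44], [-1.37, 4.51], [0.17, 1.92], [-2.96, 2.96]. Speed limits (rad/s): [2.39, 2.39, 3.14, 3.14, 3.14, 3.14, 3.14].

## Interface

Orientations are given as a unit quaternion [w, x, y, z].
In Python, from cell import env gives the robot as it stands.
- The arm moves only by the tool step_arm, never from a script. Its arguments are lists of equal length, an entry for each row: "gripper": the opening, from 0 (shut) to 1 (fully open); "slide": the shift along the world's x, y, z each as a share of 150 mm, from -1 to 1, a list of three; "twist": the turn about the world's z as a share of 180 degrees, from -1 to 1. A call has exactly 10 rows; each row is the pose to reach, as a shift and turn from the pose commanded when the call began, turning the shorter way round; what a row does not reach only later rows make up. A row lasts 1/10 s, in which the tool goes at most 50 mm and 8.59 degrees, less where a joint would pass 70% of its speed; a pose out of reach is approached as far as the arm can. A call with a number of a shift or a turn outside -1 to 1 is refused whole. A call with a gripper value outside its range is refused whole. The fingers move at their own pace and stop on an object; "newtons" is the grip in N (left out, the last holds). Time passes only in rows, so rows that repeat a pose let the fingers close, or fill a call up. It gives the time, the measured TCP pose, the force, the opening and the grip force at its end, in the units of the state.
- env.sense(): the state, without advancing time (a new reading comes with each control period).
- env.grab_frame(name): name is "side" or "top"; returns (picture, depth): 400x640x3 uint8, red, green, blue; 400x640 float32, m along the optical axis (not along the pixel's ray), 0 where there is no reading.
- env.camera_info(name): a dict with "fx", "fy", "cx", "cy" (pixels), "cam_to_world" (4x4, takes a point from camera to world coordinates). Camera axes: x right, y down, z forward; pixel columns grow to the right and rows downward; lengths in m; the calibration is good to about 2 mm. A picture is of the moment at which its call begins. camera_info takes no time and is no camera call.
- env.sign_off(): hands the job in; it is judged then, once.
The state is a dict: "time_s": time; "joint_pos": joint angles; "qd": joint speeds; "effort": joint torques, N m; "tcp_pos": TCP position; "tcp_rot": TCP orientation; "contact_force": force on the tool from outside, world axes, zero at the start; "wrist_torque": the same for the moment, N m; "width": opening from 0.0 (shut) to 1.0 (fully open); "grasp_force": force on a finger pad.
Only numpy, scipy, OpenCV 4.12 (cv2) and the standard library are available. Lean on these libraries where they do the work, as an engineer would, in place of code of your own. Each camera call takes 0.05 s, during which the arm holds its last target. There are 200 camera calls.

## Task

The poured loaf has to stay warm: swing the lid of the wooden insulating box down onto its springy foam seal, then slide the barrel bolt across into the keeper until its tip is fully home against the keeper's closed end, so that the bolt alone holds the lid down. The seal pushes the lid up too high for the bolt, and the keeper is packed up by hand, so lean on the lid through the bolt's grip and feel for the height at which the bolt goes in; keep a light hand, do not crush the seal or ram the keeper, and leave the things around the box where they are.

Things in the scene. Friction and masses are not known exactly. Their poses are not given: they have to be found in the camera images.
- box: low box of pale wood, 170 x 260 mm and 84 mm high to its rims, fixed to the table, a lilac loaf mould inside. Origin: centre of its underside. x points from the open front to the hinged back, y to the end that carries the keeper block, z up. The lid's hinge axis runs along y at x = +88.5, z = +94 mm. At the +y end, outside the wall, stands a brown wooden block (x -85 to -15, y 132 to 180 mm, top at z = 99 mm) with the keeper on it
- lid (a joint): angle (rad) of the hinged lid, a board 166 x 260 x 10 mm: 0 = flat with the foam squashed to the full (its top face then at z = 99 mm of the box, 5 mm above the hinge axis), larger = open. The stiff hinge holds it open where it starts (0.75 to 1.05); lower down it may sink slowly by itself. Pushed down and let go it rests on the foam at about 0.07. Its top face is clear from y = -75 to +25 mm; a wooden batten lies at y = -102 to -78 mm, the bolt's plate at y = 29 to 127 mm
- lid_edge (a point): middle of the lid's free (front) edge, at its top face, 174.5 mm from the hinge axis
- seal: black foam strip along the front rim of the box, 10 x 256 mm, springy: 20 mm high when free, 5 mm when squashed flat; origin: centre of its top face, which sinks with it. It takes 0.9 N per mm, so about 14 N when squashed flat; more than 25 N on it crushes it
- bolt (a joint): how far (m) the bolt has been slid along +y of the box, 0 = fully drawn back; starts 0 to 0.006; friction about 2 N either way. It slides on top of the lid, near the front edge, 143.5 mm from the hinge axis. The round steel rod is 12 mm thick and runs in two guide straps, whose tops stand 20 mm above the lid
- bolt_grip (a point): centre of the bolt's upright black grip, 15 mm (x) by 18 mm (y) by 28 mm high, flat sides, 37 mm above the lid's top face and 42 mm above the height of the hinge axis when the lid is flat; pressing it down presses the lid down
- bolt_tip (a point): centre of the bolt's flat nose (sharp edge), on the rod's axis, 70 mm from the grip along y and 10 mm above the lid's top face
- keeper: steel keeper on the wooden block: a small housing 29 mm wide with a hole for the bolt that faces -y, between two flange plates. Origin: on the block's top face, midway between mouth and closed end; axes as the box. The mouth lies at y = -12 mm, the closed end at y = +12 mm; the hole is 17 mm wide and 14 mm high. Its place along y differs by some mm from box to box. A push of more than 25 N bends it
- keeper_end (a point): face of the keeper's closed end, 10 mm above the block, where the bolt's axis comes with the lid at 0; axes as the box (y = the bolt's way in). The housing is packed up by hand: the middle of the hole lies 0 to 8 mm higher than this point, differently each time, and this is not measured. With the lid just resting on the foam the bolt's nose meets the steel above the hole; with the lid pressed too far it meets the steel below it
- copper_jar: small white jar with a copper-coloured band, 47 mm wide, 47 mm high, in front of the box; origin: centre of its underside
- marker_red: red marker pen, 136 mm long, 18 mm thick, lying in front of the box; origin: its middle, underside
- tape_roll: roll of beige tape, 104 mm wide, 24 mm high, lying at the box's -y end; origin: centre of its underside
- scent_small: small brown bottle with a black cap, 38 mm wide, 78 mm high, standing behind the keeper block; origin: centre of its underside

How it is judged:
On the way, in this order (a step that is already met when the one before it is completed fails the run):
1. the lid is swung down onto its seal with the bolt still outside the keeper (value of joint lid below 0.095 rad and y of bolt_tip in the frame of keeper_end below -0.022 m), for 0.1 s.
2. the bolt's tip has entered the keeper under its bow (z of bolt_tip in the frame of keeper_end below 0.0115 m and y of bolt_tip in the frame of keeper_end above -0.018 m), for 0.05 s.
At the end, for the whole second after the job is handed in: the bolt's tip is inside the keeper (under its bow) and within 2 mm of its closed end, the lid held down at rest by the bolt alone (y of bolt_tip in the frame of keeper_end above -0.002 m and z of bolt_tip in the frame of keeper_end below 0.0115 m and velocity of joint lid between -0.02 and 0.02 rad/s); the robot touches nothing.
It fails at once if the foam seal is pressed with more than 25 N (contact force between seal and anything else above 25 N).
It fails at once if the keeper is pushed with more than 25 N (contact force between keeper and anything else above 25 N).
It fails at once if a thing standing by is moved more than 25 mm (distance of any of copper_jar, marker_red, tape_roll, scent_small from where it was at the start of the episode above 0.025 m).
It also fails if it takes over 64 s, if anything falls off the work surface, if the arm or the gripper's body presses on something with over 40 N, if the wrist force passes 120 N, or if a joint passes its speed limit or range.

## Working session

There is one attempt and no reset: what is moved stays moved. The work goes in short steps, Python scripts to look and compute and a tool call to move; the robot and the scene stay as the last step left them, time stands still between calls to the robot, and variables do not carry over. Pictures are saved under pics/ and viewed, at most 10 in all, crops included, and the job is handed in when it is done.

Besides the shell and the picture viewer there is one more tool, called in YAML: its name, and indented under it one key for each argument. step_arm: Moves the arm, as the interface text tells. Shift numbers are shares of 150 mm and turn numbers shares of 180 degrees, none past 1 either way. Its arguments: {"type":"object","properties":{"gripper":{"type":"array","items":{"type":"number"}},"slide":{"type":"array","items":{"type":"array","items":{"type":"number","minimum":-1,"maximum":1}}},"twist":{"type":"array","items":{"type":"number","minimum":-1,"maximum":1}},"newtons":{"type":"number"}},"required":["gripper","slide","twist"]}

```bash
ls; mkdir -p pics
cat > h.py <<'E'
import numpy as np, cv2
from cell import env
def grab(n,f=None):
    p,d=env.grab_frame(n)
    if f: cv2.imwrite(f'pics/{f}.png',p[:,:,::-1])
    return p,d
def cloud(n,d):
    c=env.camera_info(n); v,u=np.mgrid[:400,:640]
    P=np.stack([(u-c['cx'])/c['fx']*d,(v-c['cy'])/c['fy']*d,d,np.ones_like(d)],-1)
    W=(P@np.array(c['cam_to_world']).T)[...,:3]; W[d==0]=np.nan
    return W
E
python3 - <<'E'
from h import *
for n in ('top','side'):
    p,d=grab(n,n+'0'); np.savez(n+'0.npz',p=p,d=d); c=env.camera_info(n); print(n,np.round(np.array(c['cam_to_world']),3),c['fx'])
s=env.sense(); print(s['tcp_pos'],s['tcp_rot'],s['time_s'])
E
```

```text
pics
top [[-0.016 -0.98   0.2    0.346]
 [-1.     0.015 -0.007 -0.018]
 [ 0.004 -0.2   -0.98   1.247]
 [ 0.     0.     0.     1.   ]] 463.52255516448474
side [[-0.995 -0.035  0.096  0.466]
 [-0.1    0.513 -0.853  0.812]
 [-0.02  -0.858 -0.514  0.587]
 [ 0.     0.     0.     1.   ]] 367.94594691961225
[0.24763363 0.62767306 0.4038076 ] [-9.12534949e-05  1.86775222e-01  9.82402349e-01 -7.95795363e-04] 0.1
```

View pics/top0.png

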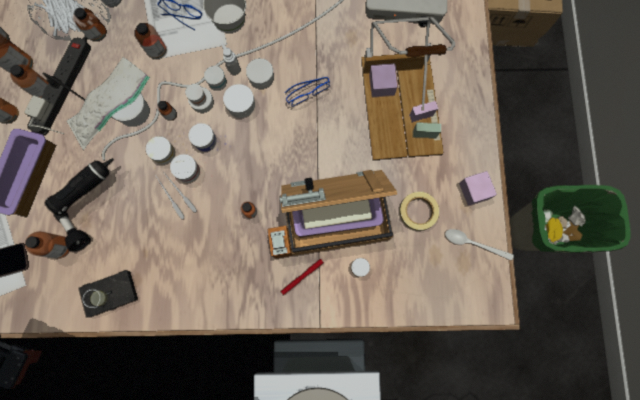

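View pics/side0.png

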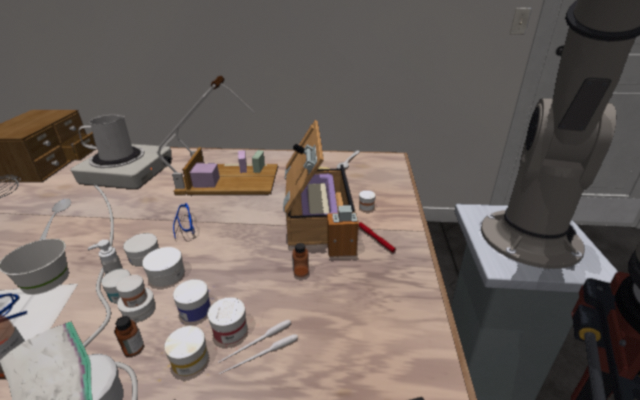

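Run:
```python
from h import *
for n,(a,b,c,e),k in (('top',(165,290,235,445),3.6),('side',(110,290,260,410),4)):
    z=np.load(n+'0.npz'); p,d=z['p'],z['d']
    cv2.imwrite(f'pics/{n}crop.png',cv2.resize(p[a:b,c:e,::-1],None,fx=k,fy=k,interpolation=cv2.INTER_CUBIC))
    W=cloud(n,d)
    if n=='top':
        for v in range(172,262,6): print(v,' '.join('%d,%d,%d'%tuple(np.nan_to_num(W[v,u])*1000) for u in range(266,402,9)))
```

```text
172 681,135,-3 679,109,3 679,84,0 680,60,-3 678,34,1 678,9,0 678,-15,0 678,-40,-1 677,-65,-1 675,-89,4 648,-106,106 641,-127,129 645,-151,114 674,-189,2 674,-215,1 674,-240,1
178 663,135,-3 663,109,-1 663,85,-3 663,60,-4 662,35,-2 598,4,246 660,-14,0 631,-37,114 631,-60,115 628,-82,125 625,-104,135 619,-124,156 614,-143,176 618,-167,160 656,-213,5 656,-238,5
184 645,134,0 645,109,2 645,84,-1 616,52,118 614,29,125 585,4,244 611,-15,132 607,-36,151 605,-58,155 603,-79,163 600,-100,174 598,-121,181 591,-139,211 593,-161,200 639,-213,4 640,-238,0
190 629,134,-1 628,109,2 595,72,142 594,50,149 591,28,161 574,5,231 574,-15,230 585,-36,183 583,-57,187 580,-77,200 579,-98,202 577,-117,213 570,-135,242 571,-155,237 570,-175,238 623,-238,0
196 611,133,2 612,109,-5 561,65,234 562,45,229 562,25,228 562,5,225 561,-14,230 563,-35,216 561,-55,224 559,-75,233 557,-94,240 557,-114,240 556,-134,241 557,-154,239 605,-211,5 606,-237,-1
202 594,133,2 595,109,-5 548,65,229 549,45,225 547,25,231 547,5,233 545,-14,239 544,-34,243 544,-54,240 545,-74,235 579,-108,60 579,-131,61 575,-153,77 573,-175,83 590,-2
[... 929 characters left out ...]
,96,125 483,76,96 487,56,61 493,35,10 493,11,10 492,-12,12 491,-36,15 491,-60,11 490,-84,15 480,-102,104 479,-124,108 479,-146,105 481,-171,83 491,-207,-2 490,-231,1
244 479,132,4 466,96,122 468,76,96 470,55,81 477,35,13 476,11,18 466,-12,101 466,-35,106 466,-57,103 467,-80,84 471,-105,49 474,-132,12 475,-158,-1 474,-181,2 474,-206,-1 474,-230,0
250 463,132,-1 453,98,103 453,75,105 453,53,102 452,31,107 454,9,82 456,-12,51 460,-36,7 460,-60,0 460,-84,0 460,-108,0 459,-133,-1 459,-157,0 459,-181,-1 459,-206,-6 458,-229,1
256 447,132,0 440,100,83 443,81,39 446,60,0 446,36,0 446,12,-1 445,-11,-1 445,-36,-4 444,-60,-1 444,-84,-4 443,-108,2 443,-132,2 443,-156,-2 443,-181,-1 442,-204,4 442,-228,1
```

View pics/topcrop.png

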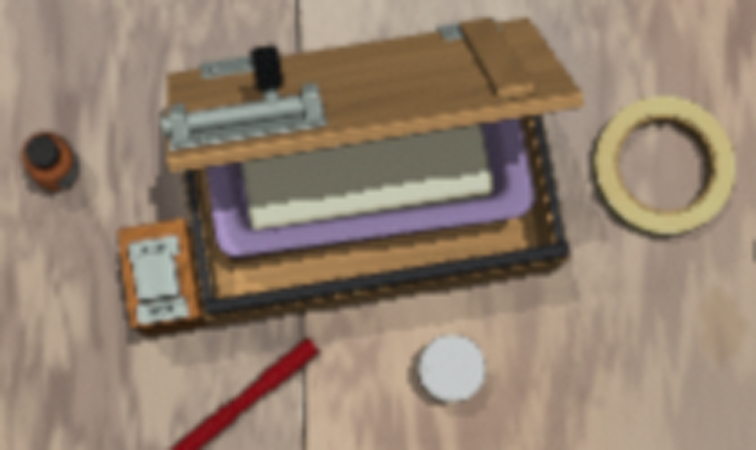

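View pics/sidecrop.png

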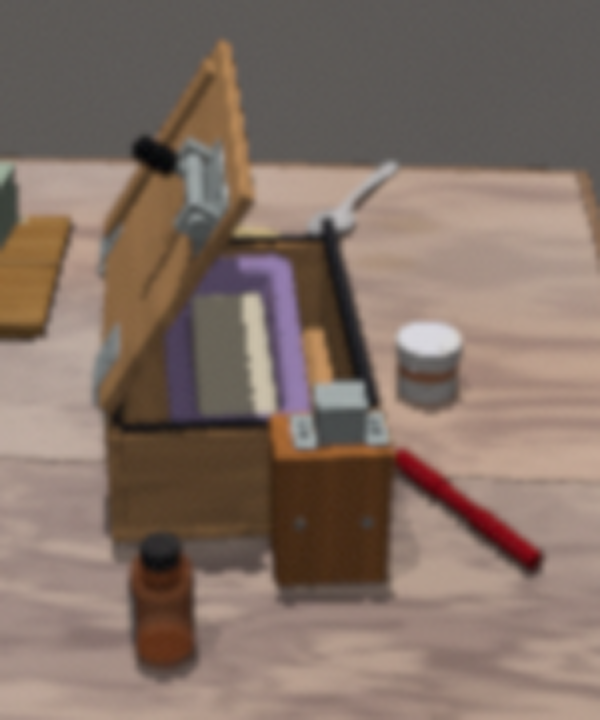

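```bash
cat >> h.py <<'E'
def ray(n,u,v,z):
    c=env.camera_info(n); T=np.array(c['cam_to_world']); r=T[:3,:3]@[(u-c['cx'])/c['fx'],(v-c['cy'])/c['fy'],1]
    return T[:3,3]+r*(z-T[2,3])/r[2]
E
python3 - <<'E'
from h import *
def t(a,b,z): return np.round(ray('top',235+a/3.6-.36,165+b/3.6-.36,z)*1000,1)
for k,a,b,z in [('foamL',205,312,.104),('foamR',567,262,.104),('blk BL',120,228,.099),('BR',186,220,.099),('FR',202,317,.099),('FL',134,329,.099),('kBL',135,252,.122),('kBR',175,247,.122),('kFL',140,303,.122),('kFR',180,297,.122),('kfl BL',130,242,.1),('kfl BR',178,236,.1),('kfl FL',137,326,.1),('kfl FR',187,318,.1)]: print(k,t(a,b,z))
z=np.load('top0.npz');W=cloud('top',z['d']);p=z['p'].astype(int)
# box front-rim/edge fit: dark foam pixels on front strip
m=(p.max(2)<75)&(W[...,2]>.085)&(W[...,2]<.12)&(W[...,0]<.5)
v,u=np.nonzero(m); pts=np.array([ray('top',a,b,.104)[:2] for a,b in zip(u,v)])
l=cv2.fitLine(pts.astype(np.float32),cv2.DIST_HUBER,0,.001,.001).ravel(); print('foam line',l,len(pts), pts[:,1].min(),pts[:,1].max(),np.degrees(np.arctan2(l[1],l[0])))
# lid plane
q=W[(W[...,2]>.1)&(W[...,0]>.5)&(W[...,0]<.66)&(abs(W[...,1]+.05)<.15)&(p[...,0]-p[...,2]>35)]
A=np.c_[q[:,:2],np.ones(len(q))]; c=np.linalg.lstsq(A,q[:,2],rcond=None)[0]; r=q[:,2]-A@c; k=abs(r)<.01; c=np.linalg.lstsq(A[k],q[k,2],rcond=None)[0]; print('lid plane',c,'angle',np.arctan(np.hypot(c[0],c[1])),'yaw',np.degrees(np.arctan2(-c[1],-c[0])))
# grip
g=W[(p.max(2)<60)&(W[...,2]>.2)]; print('grip',np.median(g,0),g.min(0),g.max(0),len(g))
E
```

```text
foamL [449.8  57.3 104. ]
foamR [ 480.3 -191.8  104. ]
blk BL [509.3 116.4  99. ]
BR [514.2  70.7  99. ]
FR [446.9  59.7  99. ]
FL [439.4 106.2  99. ]
kBL [489.5 103.4 122. ]
kBR [492.5  76.3 122. ]
kFL [454.9  99.8 122. ]
kFR [458.5  72.9 122. ]
kfl BL [499.3 109.3 100. ]
kfl BR [503.   76.1 100. ]
kfl FL [441.4 104.1 100. ]
kfl FR [446.3  69.9 100. ]
foam line [ 0.01771949 -0.999843    0.46929258  0.0851648 ] 564 -0.1919107396511787 0.6981505292529208 -88.98469
lid plane [-1.46242743 -0.24035755  1.02927001] angle 0.977223884469492 yaw 9.333416184070131
grip [0.23868544 0.55374964 0.33967755] [ 0.18317812 -0.28841945  0.22169374] [0.86628935 0.66678904 0.34980106] 1608
```

Run:
```python
from h import *
z=np.load('top0.npz');W=cloud('top',z['d']);p=z['p'].astype(int)
v,u=np.mgrid[:400,:640]
def fit(m,zz,name):
    vv,uu=np.nonzero(m); pts=np.array([ray('top',a,b,zz)[:2] for a,b in zip(uu,vv)]).astype(np.float32)
    return pts
# front strip: for each column, dark run centre
P=[]
for c in range(298,390):
    r0=251.5-(c-294)*13.9/98.5
    rows=np.arange(int(r0)-6,int(r0)+7); dk=np.clip(90-p[rows,c].max(1),0,None)
    if dk.sum()>0: P.append(ray('top',c,(rows*dk).sum()/dk.sum(),.1035)[:2])
P=np.array(P,np.float32); l=cv2.fitLine(P,cv2.DIST_HUBER,0,.001,.001).ravel(); print('foam',l,np.degrees(np.arctan2(-l[0],l[1])))
g=(p.max(2)<60)&(u>295)&(u<320)&(v>172)&(v<195); print('grip px',u[g].min(),u[g].max(),v[g].min(),v[g].max(),np.round(np.nanmedian(W[g],0),4))
# front edge of lid
E=[]
for c in range(288,396):
    col=W[180:225,c,2]; k=np.nonzero(col>.18)[0]
    if len(k): E.append((c,180+k.max()))
E=np.array(E,np.float32); l=cv2.fitLine(E,cv2.DIST_HUBER,0,.01,.01).ravel(); print('edge px',l, E[0],E[-1])
b=fit((p[...,0]-p[...,2]>70)&(W[...,2]>.08)&(W[...,2]<.115)&(u>262)&(u<293)&(v>220)&(v<262),.099,'b'); print('block',cv2.minAreaRect(b*1000), len(b))
k=fit((abs(p[...,0]-p[...,2])<40)&(p.min(2)>110)&(W[...,2]>.09)&(u>262)&(u<293)&(v>220)&(v<262),.105,'k'); print('keeper+flanges',cv2.minAreaRect(k*1000),len(k))
w=W[(abs(p[...,0]-p[...,2])<40)&(p.min(2)>110)&(u>273)&(u<283)&(v>236)&(v<247)]; print('housing z',np.median(w[:,2]),w[:,2].std(),len(w))
w=W[(p[...,0]-p[...,2]>70)&(u>268)&(u<292)&(v>226)&(v<256)&(W[...,2]>.08)]; print('block z',np.median(w[:,2]))
```

```text
foam [ 0.14779793 -0.9890176   0.46673924 -0.06438496] -171.50066
grip px 305 312 178 190 [0.586  0.0094 0.2449]
edge px [ 9.8765385e-01 -1.5665224e-01  3.4150000e+02  2.0273148e+02] [288. 211.] [395. 194.]
block ((478.32806396484375, 90.19153594970703), (67.66596221923828, 47.72279739379883), 8.018240928649902) 196
keeper+flanges ((472.7610168457031, 89.6194076538086), (56.027587890625, 33.067649841308594), 7.487741470336914) 261
housing z 0.12489196277949755 0.0021280413776709546 90
block z 0.09934311121666517
```

step_arm:
  gripper: [0,0,0,0,0,0,0,0,0,0]
  slide:
    - [0.05,-0.1,0.1]
    - [0.1,-0.2,0.2]
    - [0.15,-0.3,0.3]
    - [0.2,-0.4,0.44]
    - [0.25,-0.5,0.44]
    - [0.3,-0.6,0.44]
    - [0.34,-0.7,0.44]
    - [0.38,-0.8,0.44]
    - [0.43,-0.94,0.44]
    - [0.43,-0.94,0.44]
  twist: [0.016,0.032,0.048,0.064,0.08,0.1,0.12,0.14,0.165,0.165]
  newtons: 40

```text
time_s: 1.1
tcp_pos: [0.314, 0.4843, 0.4704]
tcp_rot: [0.0, -0.07, 0.998, -0.001]
contact_force: [-1.0, -1.1, 1.1]
width: 0.13
grasp_force: 0.0
```

step_arm:
  gripper: [0,0,0,0,0,0,0,0,0,0]
  slide:
    - [0.1,-0.2,0]
    - [0.2,-0.4,0]
    - [0.3,-0.6,0]
    - [0.4,-0.8,0]
    - [0.43,-0.94,0]
    - [0.43,-0.94,0]
    - [0.43,-0.94,0]
    - [0.43,-0.94,0]
    - [0.43,-0.94,0]
    - [0.43,-0.94,0]
  twist: [0,0,0,0,0,0,0,0,0,0]

```text
time_s: 2.1
tcp_pos: [0.3763, 0.3469, 0.4705]
tcp_rot: [-0.0, -0.072, 0.997, -0.0]
contact_force: [-0.3, 0.3, -0.3]
width: 0.006
grasp_force: 0.0
```

step_arm:
  gripper: [0,0,0,0,0,0,0,0,0,0]
  slide:
    - [0.1,-0.2,0]
    - [0.2,-0.4,0]
    - [0.3,-0.6,0]
    - [0.4,-0.8,0]
    - [0.43,-0.94,0]
    - [0.43,-0.94,0]
    - [0.43,-0.94,0]
    - [0.43,-0.94,0]
    - [0.43,-0.94,0]
    - [0.43,-0.94,0]
  twist: [0,0,0,0,0,0,0,0,0,0]

```text
time_s: 3.1
tcp_pos: [0.4409, 0.2059, 0.4706]
tcp_rot: [-0.0, -0.072, 0.997, 0.0]
contact_force: [-0.0, -0.8, -0.3]
width: 0.002
grasp_force: 0.0
```

step_arm:
  gripper: [0,0,0,0,0,0,0,0,0,0]
  slide:
    - [0.1,-0.2,0]
    - [0.2,-0.4,0]
    - [0.3,-0.6,0]
    - [0.4,-0.8,0]
    - [0.43,-0.94,0]
    - [0.43,-0.94,0]
    - [0.43,-0.94,0]
    - [0.43,-0.94,0]
    - [0.43,-0.94,0]
    - [0.43,-0.94,0]
  twist: [0,0,0,0,0,0,0,0,0,0]

```text
time_s: 4.1
tcp_pos: [0.5055, 0.0649, 0.4707]
tcp_rot: [-0.0, -0.072, 0.997, 0.0]
contact_force: [-0.4, 0.7, -0.6]
width: 0.003
grasp_force: 0.0
```

step_arm:
  gripper: [0,0,0,0,0,0,0,0,0,0]
  slide:
    - [0.1,-0.2,0]
    - [0.2,-0.4,0]
    - [0.3,-0.6,0]
    - [0.4,-0.8,0]
    - [0.43,-0.94,0]
    - [0.43,-0.94,0]
    - [0.43,-0.94,0]
    - [0.43,-0.94,0]
    - [0.43,-0.94,0]
    - [0.43,-0.94,0]
  twist: [0,0,0,0,0,0,0,0,0,0]

```text
time_s: 5.1
tcp_pos: [0.5702, -0.076, 0.4707]
tcp_rot: [0.0, -0.072, 0.997, 0.0]
contact_force: [-0.3, 0.0, -0.3]
width: 0.006
grasp_force: 0.0
```

step_arm:
  gripper: [0,0,0,0,0,0,0,0,0,0]
  slide:
    - [0,0,-0.15]
    - [0,0,-0.3]
    - [0,0,-0.4]
    - [0,0,-0.45]
    - [-0.03,-0.005,-0.48]
    - [-0.06,-0.01,-0.51]
    - [-0.1,-0.015,-0.54]
    - [-0.13,-0.02,-0.57]
    - [-0.17,-0.025,-0.6]
    - [-0.2,-0.03,-0.63]
  twist: [0,0,0,0,0,0,0,0,0,0]

```text
time_s: 6.1
tcp_pos: [0.5396, -0.0818, 0.376]
tcp_rot: [0.0, -0.071, 0.997, 0.0]
contact_force: [0.3, -0.1, 0.0]
width: 0.006
grasp_force: 0.2
```

Run:
```python
from h import *
p,d=grab('side'); cv2.imwrite('pics/s1.png',cv2.resize(p[90:290,230:430,::-1],None,fx=3,fy=3))
```

```text
(no output)
```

View pics/s1.png

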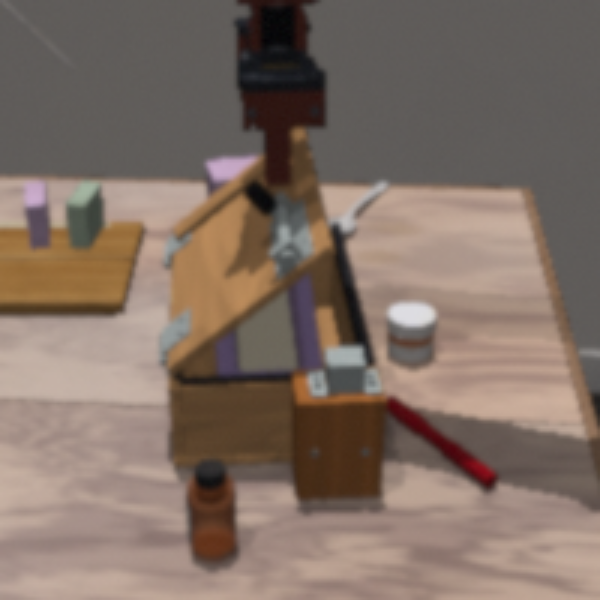

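The picture shows the finger (crop 280,170) on the lid's top face, with the lid swung part of the way down and nothing else disturbed.

step_arm:
  gripper: [0,0,0,0,0,0,0,0,0,0]
  slide:
    - [-0.03,-0.004,-0.04]
    - [-0.06,-0.008,-0.08]
    - [-0.085,-0.012,-0.12]
    - [-0.11,-0.016,-0.16]
    - [-0.14,-0.02,-0.2]
    - [-0.16,-0.023,-0.24]
    - [-0.18,-0.026,-0.28]
    - [-0.195,-0.028,-0.32]
    - [-0.21,-0.03,-0.36]
    - [-0.22,-0.032,-0.39]
  twist: [0,0,0,0,0,0,0,0,0,0]

```text
time_s: 7.15
tcp_pos: [0.507, -0.0864, 0.317]
tcp_rot: [-0.0, -0.071, 0.997, 0.0]
contact_force: [-0.7, 0.2, -0.1]
width: 0.004
grasp_force: 0.0
```

step_arm:
  gripper: [0,0,0,0,0,0,0,0,0,0]
  slide:
    - [-0.005,0,-0.02]
    - [-0.01,0,-0.04]
    - [-0.015,-0.002,-0.06]
    - [-0.02,-0.003,-0.08]
    - [-0.025,-0.004,-0.1]
    - [-0.026,-0.004,-0.12]
    - [-0.027,-0.004,-0.13]
    - [-0.027,-0.004,-0.14]
    - [-0.027,-0.004,-0.15]
    - [-0.027,-0.004,-0.15]
  twist: [0,0,0,0,0,0,0,0,0,0]

```text
time_s: 8.15
tcp_pos: [0.5032, -0.087, 0.295]
tcp_rot: [-0.0, -0.071, 0.997, 0.0]
contact_force: [-0.6, 0.6, 0.4]
width: 0.006
grasp_force: 0.0
```

step_arm:
  gripper: [0,0,0,0,0,0,0,0,0,0]
  slide:
    - [0,0,-0.007]
    - [0,0,-0.013]
    - [0,0,-0.02]
    - [0,0,-0.025]
    - [0,0,-0.03]
    - [0,0,-0.035]
    - [0,0,-0.04]
    - [0,0,-0.04]
    - [0,0,-0.04]
    - [0,0,-0.04]
  twist: [0,0,0,0,0,0,0,0,0,0]

```text
time_s: 9.15
tcp_pos: [0.503, -0.0871, 0.2892]
tcp_rot: [-0.0, -0.071, 0.997, 0.0]
contact_force: [-2.8, -0.8, 4.8]
width: 0.003
grasp_force: 2.4
```

step_arm:
  gripper: [0,0,0,0,0.4,0.45,0.45,0.45,0.45,0.45]
  slide:
    - [0,0,0.1]
    - [0,0,0.2]
    - [0,0,0.4]
    - [0,0,0.6]
    - [0,-0.15,0.75]
    - [0,-0.3,0.75]
    - [0,-0.45,0.75]
    - [0,-0.5,0.75]
    - [0,-0.5,0.75]
    - [0,-0.5,0.75]
  twist: [0,0,0,0,0,0,0,0,0,0]

```text
time_s: 10.15
tcp_pos: [0.5034, -0.161, 0.4012]
tcp_rot: [-0.0, -0.072, 0.997, 0.0]
contact_force: [-0.0, 0.2, 0.2]
width: 0.448
grasp_force: 0.0
```

Run:
```python
from h import *
O=np.array([.5502,-.057]);a=np.radians(8.25);ex=np.array([np.cos(a),np.sin(a)]);ey=np.array([-ex[1],ex[0]])
ims=[]
for n in('top','side'):
    p,d=grab(n); W=cloud(n,d); q=W[...,:2]-O; L=np.stack([q@ex,q@ey,W[...,2]],-1)
    m=(p.max(2)<70)&(L[...,2]>.122)&(L[...,2]<.172)&(L[...,0]>-.09)&(L[...,0]<-.01)&(L[...,1]>.03)&(L[...,1]<.1)
    v,u=np.nonzero(m); g=L[m]; print(n,len(g),'px',u.min(),u.max(),v.min(),v.max(),'local min/med/max',np.round(np.percentile(g,[3,50,97],axis=0),4).tolist())
    if n=='top':
        for z in(.16,.132): print(z,[np.round([(ray(n,x,y,z)[:2]-O)@ex,(ray(n,x,y,z)[:2]-O)@ey],4).tolist() for x,y in((u.min(),v.min()),(u.max()+1,v.max()+1))])
    r=(slice(180,270),slice(240,400)) if n=='top' else (slice(150,270),slice(260,420))
    ims.append(cv2.resize(p[r][:,:,::-1],(640,360) if n=='top' else (320,240)))
ims[1]=cv2.copyMakeBorder(ims[1],0,0,0,320,cv2.BORDER_CONSTANT)
cv2.imwrite('pics/g.png',np.vstack(ims)[:600]); print(env.sense()['tcp_pos'])
```

```text
top 49 px 313 319 229 236 local min/med/max [[-0.0598, 0.0539, 0.141], [-0.054, 0.0608, 0.159], [-0.0458, 0.0683, 0.1636]]
0.16 [[-0.0445, 0.067], [-0.0659, 0.0537]]
0.132 [[-0.0406, 0.067], [-0.0625, 0.0533]]
side 69 px 336 342 175 188 local min/med/max [[-0.0571, 0.0532, 0.1282], [-0.0495, 0.0682, 0.1479], [-0.0431, 0.0714, 0.1596]]
[ 0.50344139 -0.16065986  0.40135917]
```

View pics/g.png

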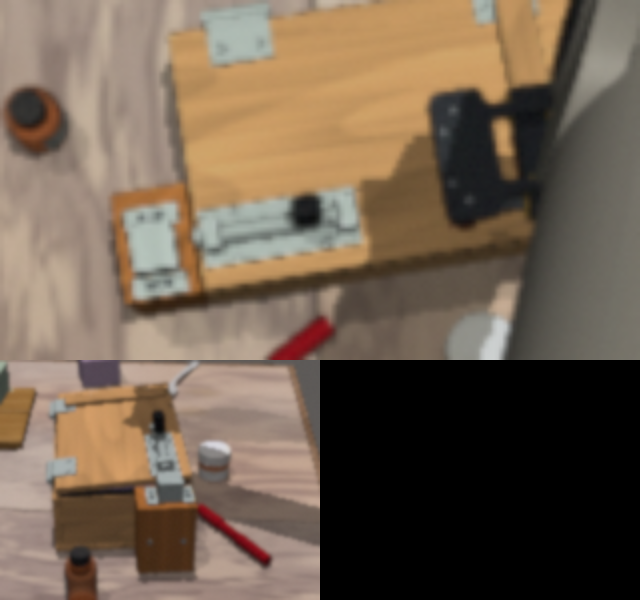

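Lid is down. The grip shows at crop (305,210), local (-53, 60) mm with its top at 160 mm, which matches the lid resting on the foam.

step_arm:
  gripper: [0.45,0.45,0.45,0.45,0.45,0.45,0.45,0.45,0.45,0.45]
  slide:
    - [-0.02,0.2,0]
    - [-0.04,0.4,0]
    - [-0.06,0.6,0]
    - [-0.08,0.8,0]
    - [-0.096,0.95,0]
    - [-0.096,1,0]
    - [-0.096,1,0]
    - [-0.096,1,0]
    - [-0.096,1,0]
    - [-0.096,1,0]
  twist: [0,0,0,0,0,0,0,0,0,0]

```text
time_s: 11.25
tcp_pos: [0.4888, -0.0131, 0.4017]
tcp_rot: [-0.0, -0.07, 0.998, -0.0]
contact_force: [-0.4, -0.3, -0.2]
width: 0.449
grasp_force: 0.0
```

step_arm:
  gripper: [0.45,0.45,0.45,0.45,0.45,0.45,0.45,0.45,0.45,0.45]
  slide:
    - [0,0.04,0]
    - [0,0.04,-0.1]
    - [0,0.04,-0.2]
    - [0,0.04,-0.26]
    - [0,0.04,-0.32]
    - [0,0.04,-0.38]
    - [0,0.04,-0.44]
    - [0,0.04,-0.5]
    - [0,0.04,-0.55]
    - [0,0.04,-0.55]
  twist: [0,0,0,0,0,0,0,0,0,0]

```text
time_s: 12.25
tcp_pos: [0.4884, -0.006, 0.3181]
tcp_rot: [-0.001, -0.071, 0.997, -0.0]
contact_force: [-0.5, -0.1, 0.9]
width: 0.45
grasp_force: 0.0
```

step_arm:
  gripper: [0.35,0.3,0.25,0,0,0,0,0,0,0]
  slide:
    - [0,0,0]
    - [0,0,0]
    - [0,0,0]
    - [0,0,0]
    - [0,0,0]
    - [0,0,0]
    - [0,0,0]
    - [0,0,0]
    - [0,0,0]
    - [0,0,0]
  twist: [0,0,0,0,0,0,0,0,0,0]
  newtons: 35

```text
time_s: 13.25
tcp_pos: [0.4889, -0.006, 0.3193]
tcp_rot: [0.0, -0.071, 0.997, 0.0]
contact_force: [-0.1, 0.9, 3.4]
width: 0.203
grasp_force: 35.0
```

step_arm:
  gripper: [0,0,0,0,0,0,0,0,0,0]
  slide:
    - [0,0,-0.007]
    - [0,0,-0.013]
    - [-0.002,0.013,-0.013]
    - [-0.004,0.027,-0.013]
    - [-0.006,0.04,-0.013]
    - [-0.008,0.053,-0.013]
    - [-0.009,0.06,-0.013]
    - [-0.009,0.065,-0.013]
    - [-0.009,0.065,-0.013]
    - [-0.009,0.065,-0.013]
  twist: [0,0,0,0,0,0,0,0,0,0]

```text
time_s: 14.25
tcp_pos: [0.4873, 0.0033, 0.3173]
tcp_rot: [-0.0, -0.071, 0.997, -0.0]
contact_force: [-2.0, -1.5, 6.5]
width: 0.2
grasp_force: 35.0
```

step_arm:
  gripper: [0,0,0,0,0,0,0,0,0,0]
  slide:
    - [0,0.003,0]
    - [0,0.006,0]
    - [-0.001,0.009,0]
    - [-0.002,0.012,0]
    - [-0.002,0.015,0]
    - [-0.003,0.018,0]
    - [-0.003,0.02,0]
    - [-0.003,0.02,0]
    - [-0.003,0.02,0]
    - [-0.003,0.02,0]
  twist: [0,0,0,0,0,0,0,0,0,0]

```text
time_s: 15.25
tcp_pos: [0.4868, 0.006, 0.3173]
tcp_rot: [-0.0, -0.071, 0.997, -0.0]
contact_force: [-2.4, -2.5, 6.5]
width: 0.199
grasp_force: 35.0
```

step_arm:
  gripper: [0,0,0,0,0,0,0,0,0,0]
  slide:
    - [0,0.003,0]
    - [0,0.006,0]
    - [-0.001,0.009,0]
    - [-0.001,0.011,0]
    - [-0.002,0.013,0]
    - [-0.002,0.013,0]
    - [-0.002,0.013,0]
    - [-0.002,0.013,0]
    - [-0.002,0.013,0]
    - [-0.002,0.013,0]
  twist: [0,0,0,0,0,0,0,0,0,0]

```text
time_s: 16.25
tcp_pos: [0.4867, 0.0066, 0.3174]
tcp_rot: [0.0, -0.07, 0.998, -0.001]
contact_force: [-2.1, -7.1, 5.6]
width: 0.206
grasp_force: 35.0
```

step_arm:
  gripper: [0,0,0,0,0,0,0,0,0,0]
  slide:
    - [0,0,-0.001]
    - [0,0,-0.002]
    - [0,0,-0.003]
    - [0,0,-0.004]
    - [0,0,-0.005]
    - [0,0,-0.006]
    - [0,0,-0.007]
    - [0,0,-0.008]
    - [0,0,-0.009]
    - [0,0,-0.01]
  twist: [0,0,0,0,0,0,0,0,0,0]

```text
time_s: 17.25
tcp_pos: [0.4866, 0.0066, 0.3163]
tcp_rot: [-0.0, -0.07, 0.998, -0.001]
contact_force: [-4.3, -7.6, 12.5]
width: 0.2
grasp_force: 35.0
```

step_arm:
  gripper: [0,0,0,0,0,0,0,0,0,0]
  slide:
    - [0,0,-0.001]
    - [0,0,-0.002]
    - [0,0,-0.003]
    - [0,0,-0.004]
    - [0,0,-0.005]
    - [0,0,-0.006]
    - [0,0,-0.007]
    - [0,0,-0.008]
    - [0,0,-0.009]
    - [0,0,-0.01]
  twist: [0,0,0,0,0,0,0,0,0,0]

```text
time_s: 18.25
tcp_pos: [0.4862, 0.0079, 0.3147]
tcp_rot: [-0.001, -0.071, 0.997, -0.0]
contact_force: [-6.0, -3.3, 12.3]
width: 0.199
grasp_force: 35.0
```

step_arm:
  gripper: [0,0,0,0,0,0,0,0,0,0]
  slide:
    - [-0.002,0,0]
    - [-0.004,0.002,0]
    - [-0.007,0.005,0]
    - [-0.007,0.008,0]
    - [-0.008,0.011,0]
    - [-0.008,0.014,0]
    - [-0.009,0.017,0]
    - [-0.009,0.02,0]
    - [-0.009,0.02,0]
    - [-0.009,0.02,0]
  twist: [0,0,0,0,0,0,0,0,0,0]

```text
time_s: 19.25
tcp_pos: [0.4854, 0.0111, 0.3147]
tcp_rot: [0.0, -0.071, 0.997, -0.0]
contact_force: [-2.5, -1.3, 8.4]
width: 0.204
grasp_force: 35.0
```

step_arm:
  gripper: [0,0,0,0,0,0,0,0,0,0]
  slide:
    - [-0.001,0.01,0]
    - [-0.003,0.02,0]
    - [-0.004,0.03,0]
    - [-0.006,0.04,0]
    - [-0.007,0.05,0]
    - [-0.009,0.06,0]
    - [-0.01,0.07,0]
    - [-0.012,0.08,0]
    - [-0.013,0.09,0]
    - [-0.013,0.09,0]
  twist: [0,0,0,0,0,0,0,0,0,0]

```text
time_s: 20.25
tcp_pos: [0.4834, 0.0248, 0.3147]
tcp_rot: [0.0, -0.071, 0.997, -0.0]
contact_force: [-2.8, -1.7, 9.9]
width: 0.203
grasp_force: 35.0
```

Expected end at TCP y about 0.0304.

step_arm:
  gripper: [0,0,0,0,0,0,0,0,0,0]
  slide:
    - [-0.001,0.005,0]
    - [-0.001,0.01,0]
    - [-0.002,0.015,0]
    - [-0.003,0.02,0]
    - [-0.004,0.025,0]
    - [-0.004,0.03,0]
    - [-0.005,0.035,0]
    - [-0.006,0.04,0]
    - [-0.006,0.043,0]
    - [-0.006,0.043,0]
  twist: [0,0,0,0,0,0,0,0,0,0]

```text
time_s: 21.25
tcp_pos: [0.4826, 0.0299, 0.3147]
tcp_rot: [0.0, -0.07, 0.998, -0.001]
contact_force: [-3.2, -6.4, 9.4]
width: 0.202
grasp_force: 35.0
```

step_arm:
  gripper: [0,0,0,0,0,0,0,0,0,0]
  slide:
    - [0,0.002,0]
    - [0,0.004,0]
    - [0,0.006,0]
    - [0,0.008,0]
    - [0,0.008,0]
    - [0,0.008,0]
    - [0,0.008,0]
    - [0,0.008,0]
    - [0,0.008,0]
    - [0,0.008,0]
  twist: [0,0,0,0,0,0,0,0,0,0]

```text
time_s: 22.25
tcp_pos: [0.4826, 0.0302, 0.3148]
tcp_rot: [0.0, -0.07, 0.998, -0.001]
contact_force: [-3.2, -8.7, 11.1]
width: 0.204
grasp_force: 35.0
```

step_arm:
  gripper: [0.22,0.25,0.3,0.35,0.4,0.45,0.45,0.45,0.45,0.45]
  slide:
    - [0,0,0.004]
    - [0,0,0.004]
    - [0,-0.01,0.004]
    - [0,-0.01,0.004]
    - [0,-0.01,0.004]
    - [0,-0.01,0.004]
    - [0,-0.01,0.004]
    - [0,-0.01,0.004]
    - [0,-0.01,0.004]
    - [0,-0.01,0.01]
  twist: [0,0,0,0,0,0,0,0,0,0]

```text
time_s: 23.25
tcp_pos: [0.4824, 0.0314, 0.3157]
tcp_rot: [-0.0, -0.071, 0.997, 0.0]
contact_force: [-0.4, -0.5, -0.7]
width: 0.449
grasp_force: 0.0
```

step_arm:
  gripper: [0.45,0.45,0.45,0.45,0.45,0.45,0.45,0.45,0.45,0.45]
  slide:
    - [0,0,0.05]
    - [0,0,0.1]
    - [0,0,0.2]
    - [0,0,0.3]
    - [0,0,0.5]
    - [0,0,0.7]
    - [0,-0.2,0.8]
    - [0,-0.4,0.8]
    - [0,-0.6,0.8]
    - [0,-0.8,0.8]
  twist: [0,0,0,0,0,0,0,0,0,0]

```text
time_s: 24.25
tcp_pos: [0.4822, -0.0899, 0.4368]
tcp_rot: [0.001, -0.071, 0.997, 0.0]
contact_force: [-0.1, -0.3, -0.1]
width: 0.454
grasp_force: 0.0
```

Run:
```python
from h import *
O=np.array([.5502,-.057]);a=np.radians(8.25);ex=np.array([np.cos(a),np.sin(a)]);ey=np.array([-ex[1],ex[0]])
p,d=grab('top'); W=cloud('top',d); q=W[...,:2]-O; L=np.stack([q@ex,q@ey,W[...,2]],-1)
m=(p.max(2)<70)&(L[...,2]>.12)&(L[...,2]<.172)&(L[...,0]>-.09)&(L[...,0]<-.01)&(L[...,1]>.06)&(L[...,1]<.13)
v,u=np.nonzero(m); print('px',u.min(),u.max(),v.min(),v.max(),np.round(np.percentile(L[m],[3,50,97],axis=0),4).tolist())
cv2.imwrite('pics/end.png',cv2.resize(p[190:270,250:390,::-1],None,fx=5,fy=5)); print(env.sense()['contact_force'])
```

```text
px 298 305 233 239 [[-0.0616, 0.0887, 0.1341], [-0.0557, 0.0966, 0.1549], [-0.0487, 0.1044, 0.1586]]
[ 0.37873991 -3.46035789  0.40600917]
```

View pics/end.png

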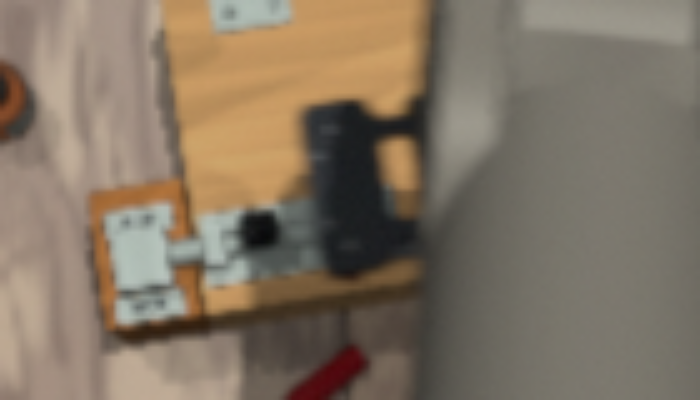

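The rod spans from the strap into the keeper at crop (185,250). The grip has moved 36 mm, to where contact with the closed end was felt, and the gripper is clear.

```bash
python3 -c "
from cell import env
print(env.sign_off())"
```

```text
the job is handed in; nothing more can be done
None
```

I handed the job in at about 24 s of the 64 s allowed: the lid is down on its seal, the bolt alone holds it, and the bolt's tip is against the keeper's closed end; sign-off returned no verdict, so the pass is unconfirmed.

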